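# Hold a durometer down on a squared-up test bar

## Robot

A 6-joint arm with a two-finger parallel gripper is mounted at the origin on the work surface. World frame = base frame: x ahead of the robot, y to its left, z up, the work surface at z = 0. Lengths are in m, angles in rad, forces in N, time in s.
With the tool pointing down it reaches from about 0.325 to 0.85 m from the base axis. Payload 4.4 kg.
Tool frame: the origin (TCP) lies midway between the tips of the shut fingers; the grasp point (between the pads) lies 19 mm behind it (r.hold_point_z is the distance from the TCP to the grasp point, in m); z points along the fingers, y is the line along which they close (so a half turn about z gives the same grasp; the last joint's range is limited). The gripper opens to 94 mm and grips with 3 to 60 N. Pads are 16 mm wide; open, the fingers measure 119 mm over their backs; the gripper's body (75 mm by 177 mm) begins 78 mm behind the grasp point.
Start: joints at [1.196, 0.207, 1.542, -0, 1.393, -0.15], TCP at [0.128, 0.561, 0.205] pointing down, gripper open.
Joint ranges: [-2.73, 2.73], [-0.86, 2.22], [0.23, 2.46], [-1.11, 4.25], [0.08, 2.63], [-2.82, 2.82]. Speed limits (rad/s): [2.79, 2.79, 3.14, 3.14, 3.14, 3.14].

## Interface

Orientations are given as a unit quaternion [x, y, z, w].
In Python, from workcell import r, optics gives the robot as it stands.
- The arm moves only by the shell command python3 -m creep 'ROWS'. ROWS is JSON, a list that holds one entry, the list of rows, each a list of 5 numbers: the closure, from -1 (fully open) to 1 (shut), then the shift along the tool's x, y, z in m, then the turn about the tool's z in rad. In form: [[[claw, dx, dy, dz, roll], ...]]. A call has 1 to 20 rows; each row is the pose to reach, as a shift and turn from the pose commanded when the call began, along the tool's axes at that moment; what a row does not reach only later rows make up. A row lasts 1/12 s, in which the tool goes at most 41.7 mm and 7.16 degrees, less where a joint would pass 70% of its speed; a pose out of reach is approached as far as the arm can. A call with a gripper value outside its range is refused whole. The fingers move at their own pace and stop on an object; the grip force is fixed at half the most. Time passes only in rows, so rows that repeat a pose let the fingers close. It gives the time, the measured TCP pose, the force, the opening and the grip force at its end, in the units of the state.
- r.get_obs(): the state, without advancing time (a new reading comes with each control period).
- optics.get_image(name): name is "scene" or "top" or "wrist"; returns a dict with "image" (480x640x3 uint8, blue, green, red), "fx", "fy", "cx", "cy" (pixels), "camera_from_world" (4x4, takes a point from world to camera coordinates); the wrist camera has in their place "tool_from_camera" (4x4, takes a point from camera to tool coordinates, whose origin is the TCP and whose axes are the flange's). Camera axes: x right, y up, looking along -z (the intrinsics and any distortion apply to the point x, -y, -z); pixel columns grow to the right and rows downward; lengths in m; the calibration is good to about 2 mm. The wrist camera is an equidistant fisheye: a pixel r from the principal point sees the ray r / f radians off the axis. A picture is of the moment at which its call begins: read the wrist's pose just before it. There is no depth.
- r.hand_in(): hands the job in; it is judged then, once.
The state is a dict: "clock": time; "joint_pos": joint angles; "qvel": joint speeds; "joint_efforts": joint torques, N m; "tool_pos": TCP position; "orientation": TCP orientation; "wrist_force": force on the tool from outside, world axes, zero at the start; "wrist_torque": the same for the moment, N m; "grip_width": finger opening in m; "gripper_force": force on a finger pad.
Only numpy, scipy, OpenCV 4.12 (cv2) and the standard library are available. Lean on these libraries where they do the work, as an engineer would, in place of code of your own. Each camera call takes 0.05 s, during which the arm holds its last target. There are 200 camera calls.

## Task

Take a hardness reading on the black rubber bar that lies loosely on the steel plate of the durometer stand: first slide the bar home with the lever still up, so that its far end sits against the end stop and its long edge lies flush along the side rail. Then draw the lever forward by its handle smoothly all the way to its stop, never letting it fly or snap back, so that the weighted durometer rests on the bar, and finish with the lever still held there against its spring; leave the other things on the bench where they are.

Things in the scene. Friction and masses are not known exactly. Their poses are not given: they have to be found in the camera images.
- stand: Bench stand of a rubber hardness tester (durometer), fixed: cream base (x -168..117, y -80..80 mm), column at its back, overhanging head with a dial durometer below. Origin: bench surface, straight under the durometer's foot; x runs from the open front (robot's side) to the column, y left, z up; yaw within 0.3 rad. Steel plate on the base: x -165..40, y -74..50, top at z = 30 mm.
- corner (a point): Corner where the faces of end stop and side rail meet, at plate height: x 28, y 18, z 30 mm in the stand's frame. The end stop's face runs from here to the right (to y -27); the side rail's face runs from here to the front (to x -107). Dark steel strips, 8 mm above the plate. The bar belongs in front of the stop and right of the rail.
- head (a point): Centre of the head's top: x 30, y 0, z 192 mm in the stand's frame. Head x -20..80, y -28..28, z 140..192 mm; dial case below it (front face at x -12, 52 mm across, z 78..130); weight above it 60 mm across about the origin's axis, top at 263 mm; column x 88, 32 mm across, top 257 mm; collar on it 60 mm across. In front of x = -65 mm a gripper can reach down to the plate.
- bar: Black rubber test bar, loose, 130 (its x) x 36 (its y) x 12 mm, 50 to 100 g; origin at the centre of its underside. Starts on the plate, crooked by up to 0.12 rad, 20 to 45 mm short of the end stop, its middle 12 to 24 mm off the rail, near end free. Home: centre at x -37, y 0 in the stand's frame, parallel to the stand's x. Slides with under 1.5 N when pushed with closed fingertips.
- lever (a joint): Lever at the right of the head, rad: 0 = sprung back (10 degrees behind upright), 1.15 = drawn forward and down onto its hard stop (34 degrees above level, pointing to the front). Pull at the handle along its arc: about 4 N at the start, 12 N at the stop; let go, it snaps back. It lowers the durometer 20 mm per rad, which meets the bar at about 1.0 rad.
- handle_mid (a point): Middle of the lever's handle: a light grey cylinder 22 mm across, 60 mm long, sticking out to the right from the lever's end along the stand's y (y -72..-132) and free to turn on its own axis. It moves on a circle of 125 mm radius: in the stand's frame x = 30 - 125 cos(1.745 - q), y = -102, z = 165 + 125 sin(1.745 - q) mm at joint value q: 52, -102, 288 at rest; -74, -102, 235 on the stop.
- pivot (a point): Point on the lever's turning axis (parallel to the stand's y), centre of the handle's circle: x 30, y -102, z 165 mm in the stand's frame.
- durometer: Round-dial durometer with plunger and the steel weight on top, 1.15 kg together, free to be lifted by the bar; its 18 mm foot is 62 mm above the bench (20 mm above the bar) while the lever is up. Origin: on the plunger's axis, at bench height while the lever is up, going down with it.
- tissue_roll: Bystander: white paper tissue roll, 104 mm across, 100 mm high, upright on the bench to the left of the stand; origin at the centre of its underside.
- crucible: Bystander: white lidded porcelain crucible, 52 mm across the lid, 45 mm high, to the left of the stand; origin at the centre of its underside.
- reagent_jar: Bystander: amber glass jar, 60 mm across, 90 mm high, to the right of the stand; origin at the centre of its underside.
- cork_disc: Bystander: brown cork disc, 45 mm across, 12 mm thick, lying on the bench to the right of the stand; origin at the centre of its underside.
Mind the look-alikes: they are no part of the job. Of the things like the bar, leave any that is blue or turquoise; of the rest the larger one is meant.

How it is judged:
On the way, in this order (a step that is already met when the one before it is completed fails the run):
1. the bar is home against end stop and side rail, lever still up (x of bar in the frame of stand above -0.0395 m and y of bar in the frame of stand above -0.0025 m and z of bar in the frame of stand below 0.033 m and angle between the x axis of bar and the x axis of stand, either way round below 0.03 rad and value of joint lever below 0.15 rad), for 0.2 s.
2. the lever is drawn forward to its stop, the bar still home (x of bar in the frame of stand above -0.0395 m and y of bar in the frame of stand above -0.0025 m and value of joint lever above 1.1 rad), for 0.2 s.
At the end, for the whole second after the job is handed in: Through the last second the robot holds the lever within 0.05 rad of its forward stop, touching it with more than 2 N; the durometer rests on the bar with more than 6 N; and the bar lies flat on the plate, within 2.5 mm of the end stop and of the side rail and parallel to the rail within 0.03 rad (all of step 2 and contact force between any of the fingers, the arm and lever above 2 N and contact force between durometer and bar above 6 N and z of bar in the frame of stand below 0.033 m and angle between the x axis of bar and the x axis of stand, either way round below 0.03 rad); the arm keeps its last pose, push and grip.
It fails at once if the lever flies or snaps back (faster than 3 rad/s) (velocity of joint lever above 3 rad/s or velocity of joint lever below -3 rad/s).
It fails at once if a bystander is pushed more than 30 mm (distance of any of tissue_roll, crucible, reagent_jar, cork_disc from where it was at the start of the episode above 0.03 m).
It also fails if it takes over 51 s, if anything falls off the work surface, if the arm or the gripper's body presses on something with over 40 N, if the wrist force passes 120 N, or if a joint passes its speed limit or range.

## Working session

There is one attempt and no reset: what is moved stays moved. The work goes in short steps, Python scripts to look and compute and a shell command to move; the robot and the scene stay as the last step left them, time stands still between calls to the robot, and variables do not carry over. Pictures are saved under pics/ and viewed, at most 10 in all, crops included, and the job is handed in when it is done.

```bash
ls; mkdir -p pics
python3 - <<'E'
from workcell import r, optics
import cv2,pickle,numpy as np
o=r.get_obs();print({k:np.round(v,3).tolist() for k,v in o.items()})
d={}
for n in ("scene","top"):
    d[n]=optics.get_image(n); cv2.imwrite(f"pics/{n}0.png",d[n]["image"]); print(n,[d[n][k] for k in("fx","fy","cx","cy")],np.round(d[n]["camera_from_world"],3).tolist(),d[n].keys())
pickle.dump(d,open("d0.pkl","wb"))
E
```

```text
pics
{'clock': 0.0, 'joint_pos': [1.197, 0.207, 1.543, 0.0, 1.394, -0.15], 'qvel': [-0.001, 0.003, 0.002, 0.001, -0.001, 0.001], 'joint_efforts': [0.002, -37.085, -28.143, 0.07, 0.036, -0.0], 'tool_pos': [0.127, 0.56, 0.204], 'orientation': [0.112, 0.994, -0.001, -0.0], 'wrist_force': [0.406, 0.368, -0.52], 'wrist_torque': [-0.003, -0.014, 0.013], 'gripper_force': 0.0, 'grip_width': 0.094}
scene [613.2973828315879, 613.2973828315879, 322.0173891544981, 247.39563820935876] [[0.862, 0.507, -0.022, -0.486], [-0.314, 0.566, 0.763, -0.025], [0.399, -0.65, 0.646, -1.394], [0.0, 0.0, 0.0, 1.0]] dict_keys(['image', 'fx', 'fy', 'cx', 'cy', 'camera_from_world'])
top [475.1809867556464, 475.1809867556464, 315.1280584209424, 235.13774664305683] [[-0.051, -0.999, -0.004, 0.085], [0.973, -0.05, 0.226, -0.567], [-0.226, 0.008, 0.974, -1.069], [0.0, 0.0, 0.0, 1.0]] dict_keys(['image', 'fx', 'fy', 'cx', 'cy', 'camera_from_world'])
```

View pics/top0.png

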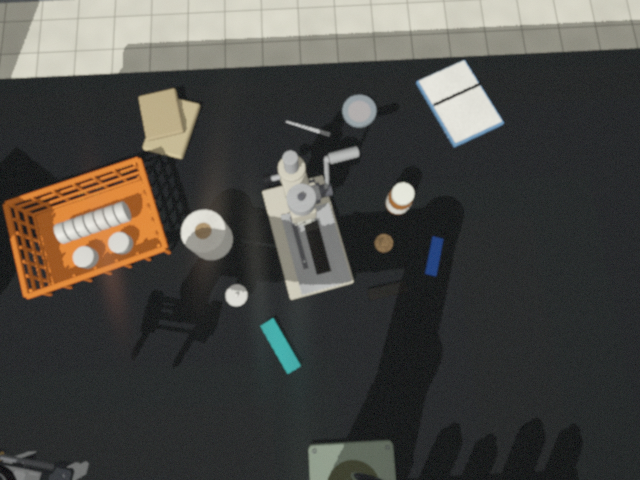

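View pics/scene0.png

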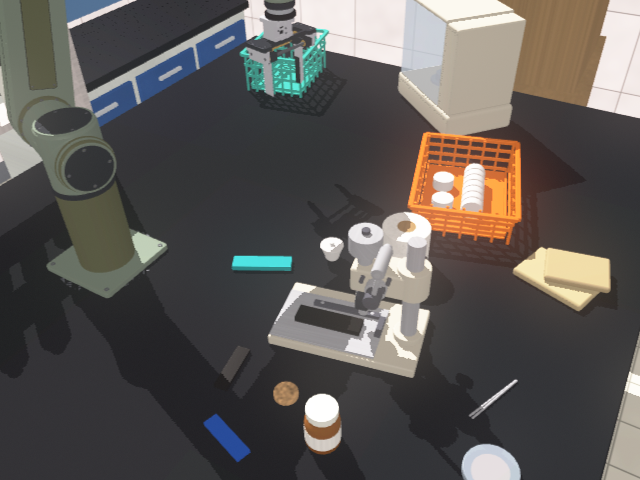

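In the scene view, the bar-like things are turquoise (262,263), blue (227,437), a small black one on the bench (235,363), and a black one on the plate (330,319; about (317,246) in top). The one on the plate fits: it is black, the larger of the two blacks, and lies on the steel plate. I'll confirm that in an enlarged crop.

Run:
```python
import cv2,pickle,numpy as np
d=pickle.load(open("d0.pkl","rb"))
a=d["top"]["image"][140:310,250:370]
b=d["scene"]["image"][220:380,220:440]
g=lambda im:np.uint8(255*(im/255.)**0.6)
cv2.imwrite("pics/topc.png",g(cv2.resize(a,None,fx=3.5,fy=3.5,interpolation=cv2.INTER_CUBIC)))
cv2.imwrite("pics/scc.png",g(cv2.resize(b,None,fx=3.5,fy=3.5,interpolation=cv2.INTER_CUBIC)))
```

```text
(no output)
```

View pics/topc.png

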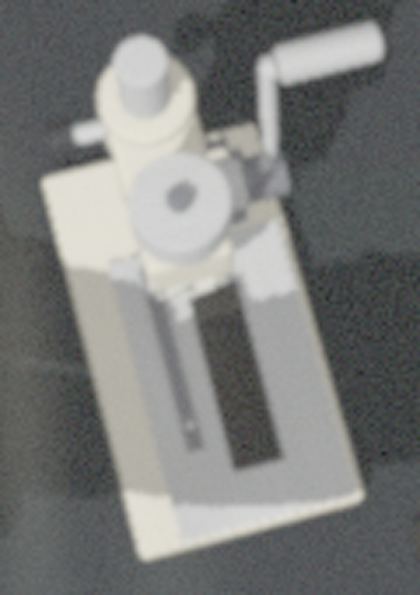

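View pics/scc.png

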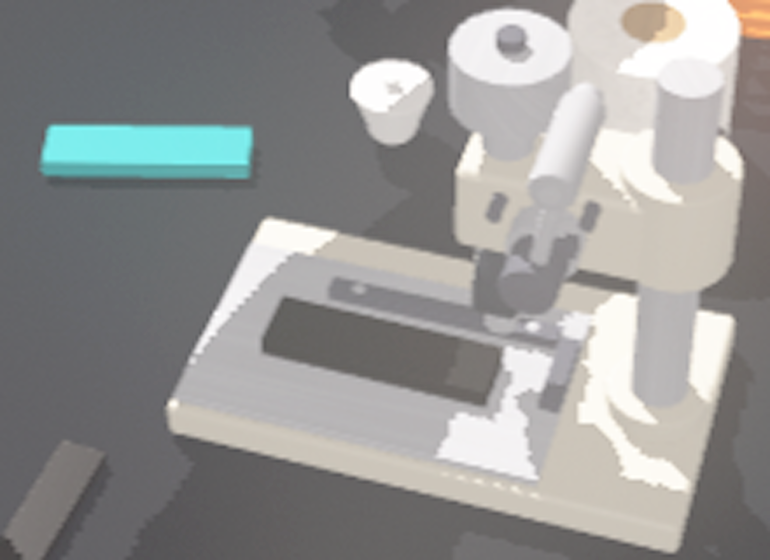

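The crops confirm it: the black bar on the plate is longer than the small black one on the bench, which sits at the lower left of the scene crop. I now fit the stand pose and then the bar pose from corner pixels in both views.

```bash
cat > h.py <<'E'
import cv2,pickle,numpy as np
from scipy.optimize import least_squares
def proj(c,P):
    p=(c["camera_from_world"]@np.c_[P,np.ones(len(P))].T).T
    return np.c_[c["cx"]+c["fx"]*p[:,0]/-p[:,2], c["cy"]-c["fy"]*p[:,1]/-p[:,2]]
def T(v,P):
    c,s=np.cos(v[2]),np.sin(v[2]); P=np.asarray(P,float)/1000
    return np.c_[v[0]+c*P[:,0]-s*P[:,1], v[1]+s*P[:,0]+c*P[:,1], P[:,2]]
def fit(obs,v0,loss="soft_l1"):
    f=lambda v:np.concatenate([(proj(c,T(v,P))-q).ravel() for c,P,q in obs])
    s=least_squares(f,v0,loss=loss,x_scale=[.1,.1,.1]); return s.x,f(s.x)
E
cat > m0.py <<'E'
from h import *
d=pickle.load(open("d0.pkl","rb"))
tp=lambda q:np.array(q)/3.5+[250,140]
sp=lambda q:np.array(q)/3.5+[220,220]
S=[(d["top"],[[-168,80,28],[-168,-80,28],[117,80,28],[-107,18,38],[0,0,263],[88,0,257],[52,-102,288]],tp([[143,560],[362,497],[43,182],[203,447],[181,197],[141,62],[328,53]])),
(d["scene"],[[-168,80,28],[-168,-80,28],[117,80,28],[0,0,263],[88,0,257],[52,-102,288],[-107,26,38]],sp([[268,220],[172,405],[735,318],[510,47],[690,78],[567,143],[332,282]]))]
v,e=fit(S,[.55,0,.2]);print("stand",v.round(4),e.reshape(-1,2).round(1).tolist())
B=[(d["top"],[[-65,18,42],[-65,-18,42]],tp([[233,470],[283,457]])),(d["scene"],[[-65,18,42],[65,18,42],[-65,-18,42]],sp([[283,297],[502,347],[264,340]]))]
b,e=fit(B,[v[0]-.07,v[1]-.02,v[2]]);print("bar",b.round(4),e.reshape(-1,2).round(1).tolist())
c,s=np.cos(v[2]),np.sin(v[2]);D=b[:2]-v[:2]
print("bar in stand",c*D[0]+s*D[1],-s*D[0]+c*D[1],b[2]-v[2])
np.save("v.npy",v);np.save("b.npy",b)
E
python3 m0.py
```

```text
stand [0.6077 0.0805 0.2152] [[-0.7, -1.4], [0.9, -0.9], [-0.6, -2.8], [0.4, -0.8], [-0.5, -1.0], [0.1, -1.0], [0.1, -0.8], [-1.5, -2.9], [-2.9, -0.6], [0.2, -2.2], [-0.4, -3.9], [-0.5, -0.5], [-0.6, 2.1], [-0.7, -0.4]]
bar [0.5491 0.0521 0.1982] [[-0.2, -0.8], [0.1, -0.8], [-0.4, -0.7], [0.3, -0.0], [-1.5, -0.2]]
bar in stand -0.06334709198133484 -0.01525232527804038 -0.01694723593048511
```

```bash
cat > go.py <<'E'
import sys,numpy as np
from scipy.spatial.transform import Rotation as R
from workcell import r
v=np.load("v.npy"); c,s=np.cos(v[2]),np.sin(v[2]); M=np.array([[c,-s,0],[s,c,0],[0,0,1]])
o=r.get_obs(); A=R.from_quat(o["orientation"]).as_matrix(); p=np.array(o["tool_pos"])
ps=M.T@(p-[v[0],v[1],0]); ty=M.T@A[:,1]
print("t %.2f"%o["clock"],"tcp in stand mm",(ps*1e3).round(1),"tool y yaw in stand",np.arctan2(ty[1],ty[0]).round(3),"F stand",(M.T@np.array(o["wrist_force"])).round(2),"w",round(o["grip_width"],4),"gf",round(o["gripper_force"],1),"j",np.round(o["joint_pos"],2))
for a in sys.argv[1:]:
    t=np.array(eval(a))/1e3; print(a,"-> shift tool",(A.T@M@(t-ps)).round(4))
E
python3 go.py "[-78,-62,120]" "[-78,-62,34]"
```

```text
t 0.10 tcp in stand mm [-366.9  571.   204.4] tool y yaw in stand 1.132 F stand [-0.92 -0.29 -0.6 ] w 0.0941 gf 0.0 j [ 1.2   0.21  1.54  0.    1.39 -0.15]
[-78,-62,120] -> shift tool [-0.5306 -0.45    0.0852]
[-78,-62,34] -> shift tool [-0.5306 -0.4498  0.1712]
```

```bash
python3 -m creep '[[[1,-0.265,-0.225,0,-0.2],[1,-0.53,-0.45,0,-0.439],[1,-0.53,-0.45,0,-0.439],[1,-0.53,-0.45,0,-0.439],[1,-0.53,-0.45,0,-0.439],[1,-0.53,-0.45,0,-0.439],[1,-0.53,-0.45,0,-0.439],[1,-0.53,-0.45,0,-0.439],[1,-0.53,-0.45,0,-0.439],[1,-0.53,-0.45,0,-0.439],[1,-0.53,-0.45,0,-0.439],[1,-0.53,-0.45,0,-0.439],[1,-0.53,-0.45,0,-0.439],[1,-0.53,-0.45,0,-0.439],[1,-0.53,-0.45,0,-0.439],[1,-0.53,-0.45,0,-0.439],[1,-0.53,-0.45,0,-0.439],[1,-0.53,-0.45,0,-0.439],[1,-0.53,-0.45,0,-0.439],[1,-0.53,-0.45,0,-0.439]]]'; python3 go.py "[-78,-62,60]" "[-78,-62,34]"
```

```text
clock: 1.77
tool_pos: [0.5437, 0.0047, 0.2047]
orientation: [-0.107, 0.994, 0.001, -0.001]
wrist_force: [-0.1, 1.2, 0.2]
grip_width: 0.0004
gripper_force: 0.0
t 1.77 tcp in stand mm [-78.8 -60.4 204.7] tool y yaw in stand 1.57 F stand [0.11 1.18 0.16] w 0.0004 gf 0.0 j [-0.15  0.14  1.62  0.    1.38 -1.94]
[-78,-62,60] -> shift tool [-0.001  -0.0018  0.1447]
[-78,-62,34] -> shift tool [-0.0011 -0.0018  0.1707]
```

```bash
python3 -m creep '[[[1,0,-0.002,0.04,0],[1,0,-0.002,0.08,0],[1,0,-0.002,0.12,0],[1,0,-0.002,0.15,0],[1,0,-0.002,0.16,0],[1,0,-0.002,0.168,0],[1,0,-0.002,0.168,0],[1,0,-0.002,0.168,0]]]'; python3 go.py
python3 - <<'E'
from h import *
from workcell import optics
im=optics.get_image("scene")["image"][240:380,260:440]
cv2.imwrite("pics/s1.png",np.uint8(255*(cv2.resize(im,None,fx=4,fy=4,interpolation=cv2.INTER_CUBIC)/255.)**.6))
E
```

```text
clock: 2.43
tool_pos: [0.5463, 0.0027, 0.0391]
orientation: [-0.108, 0.994, -0.0, 0.001]
wrist_force: [-0.5, -0.5, -0.1]
grip_width: 0.0003
gripper_force: 0.0
t 2.43 tcp in stand mm [-76.7 -62.9  39.1] tool y yaw in stand 1.572 F stand [-0.6  -0.41 -0.06] w 0.0003 gf 0.0 j [-0.15  0.34  1.75  0.    1.05 -1.94]
```

View pics/s1.png

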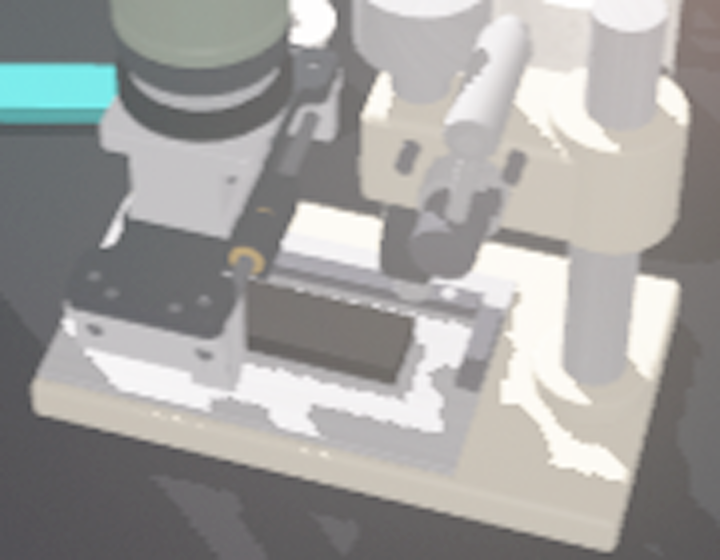

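The crop shows the fingertips at about (218,378) on the plate, right of the bar, clear of the head. Now I push the bar towards the rail.

```bash
python3 -m creep '[[[1,0,0.004,0.003,0],[1,0,0.008,0.003,0],[1,0,0.011,0.003,0],[1,0,0.014,0.003,0],[1,0,0.017,0.003,0],[1,0,0.019,0.003,0],[1,0,0.021,0.003,0],[1,0,0.023,0.003,0],[1,0,0.025,0.003,0],[1,0,0.027,0.003,0],[1,0,0.028,0.003,0],[1,0,0.029,0.003,0],[1,0,0.029,0.003,0]]]'; python3 go.py
```

```text
clock: 3.57
tool_pos: [0.5388, 0.0308, 0.0345]
orientation: [-0.107, 0.994, 0.0, 0.0]
wrist_force: [-1.1, -0.2, 0.4]
grip_width: 0.0003
gripper_force: 0.3
t 3.57 tcp in stand mm [-78.  -33.8  34.5] tool y yaw in stand 1.571 F stand [-1.1   0.03  0.37] w 0.0003 gf 0.3 j [-0.1   0.34  1.77  0.    1.04 -1.89]
```

```bash
python3 -m creep '[[[1,0,0.001,0,0],[1,0,0.002,0,0],[1,0,0.003,0,0],[1,0,0.004,0,0],[1,0,0.004,0,0],[1,0,0.004,0,0]]]'; python3 go.py;  python3 - <<'E'
from h import *
from workcell import optics
d={n:optics.get_image(n) for n in("scene","top")};pickle.dump(d,open("d1.pkl","wb"))
f=lambda im:np.uint8(255*(cv2.resize(im,(392,560),interpolation=cv2.INTER_CUBIC)/255.)**.6)
a=d["scene"]["image"][290:340,300:390];b=d["top"]["image"][190:290,280:350]
cv2.imwrite("pics/s2.png",np.hstack([np.pad(np.uint8(255*(cv2.resize(a,(396,220),interpolation=cv2.INTER_CUBIC)/255.)**.6),((0,340),(0,0),(0,0))),f(b)]))
E
```

```text
clock: 4.07
tool_pos: [0.5379, 0.0347, 0.0345]
orientation: [-0.107, 0.994, 0.0, 0.0]
wrist_force: [0.5, 0.2, 1.1]
grip_width: 0.0005
gripper_force: 0.3
t 4.07 tcp in stand mm [-78.  -29.9  34.5] tool y yaw in stand 1.571 F stand [0.57 0.1  1.1 ] w 0.0005 gf 0.3 j [-0.1   0.34  1.77  0.    1.04 -1.88]
```

View pics/s2.png

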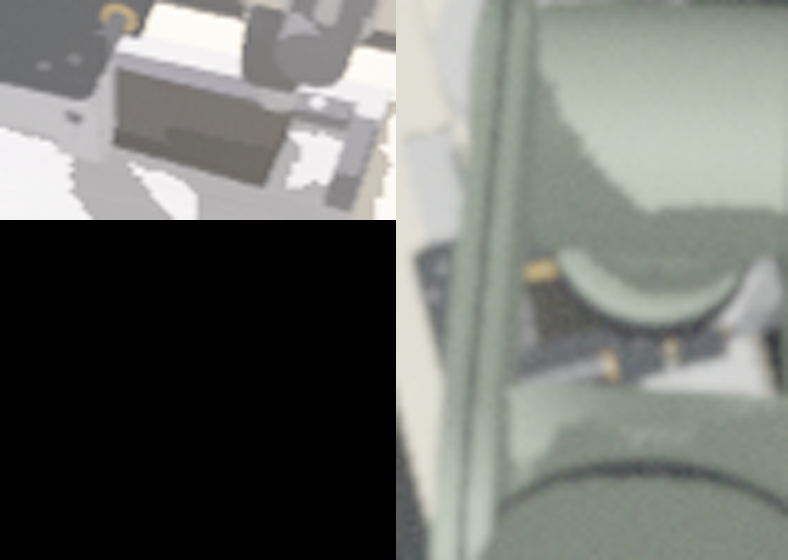

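The bar's left edge now lies close along the rail, with its far end about 20 mm short of the stop at crop (275,160). I press on until the force rises.

```bash
python3 -m creep '[[[1,0,0.001,0,0],[1,0,0.002,0,0],[1,0,0.002,0,0],[1,0,0.002,0,0]]]'; python3 go.py;  python3 -m creep '[[[1,0,0.001,0,0],[1,0,0.002,0,0],[1,0,0.002,0,0],[1,0,0.002,0,0]]]'; python3 go.py
```

```text
clock: 4.5
tool_pos: [0.5379, 0.0364, 0.0347]
orientation: [-0.107, 0.994, -0.0, 0.0]
wrist_force: [-0.3, -2.4, 1.1]
grip_width: 0.0004
gripper_force: 0.8
t 4.50 tcp in stand mm [-77.6 -28.2  34.7] tool y yaw in stand 1.571 F stand [-0.86 -2.32  1.15] w 0.0004 gf 0.8 j [-0.09  0.34  1.77 -0.    1.03 -1.88]
clock: 4.83
tool_pos: [0.538, 0.0379, 0.035]
orientation: [-0.107, 0.994, -0.001, 0.001]
wrist_force: [1.6, -4.1, 2.1]
grip_width: 0.0004
gripper_force: 2.2
t 4.83 tcp in stand mm [-77.2 -26.8  35. ] tool y yaw in stand 1.571 F stand [ 0.7  -4.37  2.05] w 0.0004 gf 2.2 j [-0.09  0.34  1.77 -0.    1.03 -1.88]
```

```bash
python3 -m creep '[[[1,0,-0.005,0,0],[1,0,-0.012,0,0],[1,0,-0.012,-0.03,0],[1,0.03,-0.012,-0.03,0],[1,0.06,0.0,-0.03,0],[1,0.08,0.025,-0.03,0],[1,0.08,0.025,-0.03,0],[1,0.08,0.025,-0.03,0],[1,0.08,0.025,-0.01,0],[1,0.08,0.025,0,0],[1,0.08,0.025,0,0],[1,0.08,0.025,0,0]]]'; python3 go.py
```

```text
clock: 5.83
tool_pos: [0.4532, 0.0456, 0.0336]
orientation: [-0.107, 0.994, 0.0, -0.001]
wrist_force: [-0.3, -0.3, 0.3]
grip_width: 0.0003
gripper_force: 0.0
t 5.83 tcp in stand mm [-158.5   -1.1   33.6] tool y yaw in stand 1.57 F stand [-0.35 -0.26  0.29] w 0.0003 gf 0.0 j [-0.09  0.18  1.97  0.    0.99 -1.88]
```

```bash
python3 -m creep '[[[1,-0.008,0.001,0,0],[1,-0.014,0.001,0,0],[1,-0.018,0.001,0,0],[1,-0.021,0.001,0,0],[1,-0.024,0.001,0,0],[1,-0.027,0.001,0,0],[1,-0.030,0.001,0,0],[1,-0.033,0.001,0,0],[1,-0.036,0.001,0,0],[1,-0.038,0.001,0,0],[1,-0.040,0.001,0,0],[1,-0.042,0.001,0,0],[1,-0.043,0.001,0,0],[1,-0.043,0.001,0,0]]]'; python3 go.py;  python3 -m creep '[[[1,-0.001,0,0,0],[1,-0.002,0,0,0],[1,-0.003,0,0,0],[1,-0.003,0,0,0],[1,-0.003,0,0,0]]]'; python3 go.py
```

```text
clock: 7.0
tool_pos: [0.4958, 0.056, 0.0345]
orientation: [-0.107, 0.994, 0.0, 0.0]
wrist_force: [-0.2, 0.4, -0.4]
grip_width: 0.0006
gripper_force: 0.0
t 7.00 tcp in stand mm [-114.6    0.    34.5] tool y yaw in stand 1.571 F stand [-0.12  0.45 -0.39] w 0.0006 gf 0.0 j [-0.06  0.26  1.87  0.    1.01 -1.85]
clock: 7.42
tool_pos: [0.4985, 0.0566, 0.0345]
orientation: [-0.107, 0.994, -0.0, 0.0]
wrist_force: [-0.1, -0.9, -0.1]
grip_width: 0.0006
gripper_force: 0.0
t 7.42 tcp in stand mm [-111.8   -0.    34.5] tool y yaw in stand 1.571 F stand [-0.31 -0.88 -0.06] w 0.0006 gf 0.0 j [-0.06  0.27  1.86  0.    1.01 -1.85]
```

```bash
for i in 1 2 3; do python3 -m creep '[[[1,-0.001,0,0,0],[1,-0.002,0,0,0],[1,-0.002,0,0,0],[1,-0.002,0,0,0]]]' >/dev/null; python3 go.py | cut -c1-110; done
```

```text
t 7.75 tcp in stand mm [-1.115e+02  1.000e-01  3.420e+01] tool y yaw in stand 1.571 F stand [-5.66 -0.46  3.49
t 8.08 tcp in stand mm [-111.4    0.2   33.8] tool y yaw in stand 1.571 F stand [-8.66 -1.03  5.93] w -0.0001 
t 8.42 tcp in stand mm [-111.4    0.3   33.5] tool y yaw in stand 1.572 F stand [-13.12  -1.54   9.64] w 0.000
```

```bash
python3 -m creep '[[[1,0.006,0,0,0],[1,0.02,0,0,0],[1,0.02,0,-0.03,0],[1,0.01,-0.03,-0.03,0],[1,-0.02,-0.05,-0.03,0],[1,-0.03,-0.055,-0.03,0],[1,-0.03,-0.055,-0.03,0],[1,-0.03,-0.055,-0.01,0],[1,-0.03,-0.055,0,0],[1,-0.03,-0.055,0,0],[1,-0.03,-0.045,0,0],[1,-0.03,-0.037,0,0],[1,-0.03,-0.033,0,0],[1,-0.03,-0.031,0,0],[1,-0.03,-0.030,0,0],[1,-0.03,-0.030,0,0]]]'; for i in 1 2; do python3 go.py | cut -c1-140;python3 -m creep '[[[1,0,0.001,0,0],[1,0,0.002,0,0],[1,0,0.002,0,0]]]'>/dev/null ; done; python3 go.py| cut -c1-140
```

```text
clock: 9.75
tool_pos: [0.5401, 0.0354, 0.035]
orientation: [-0.108, 0.994, -0.0, 0.0]
wrist_force: [0.2, 0.2, -0.0]
grip_width: 0.0005
gripper_force: 0.0
t 9.75 tcp in stand mm [-75.7 -29.6  35. ] tool y yaw in stand 1.572 F stand [ 0.24  0.19 -0.02] w 0.0005 gf 0.0 j [-0.09  0.34  1.76 -0.   
t 10.00 tcp in stand mm [-76.  -28.   34.5] tool y yaw in stand 1.571 F stand [ 0.29 -0.2  -1.23] w 0.0007 gf 0.0 j [-0.09  0.34  1.77  0.  
t 10.25 tcp in stand mm [-75.8 -27.1  34.8] tool y yaw in stand 1.571 F stand [-0.2  -3.99  1.35] w 0.0 gf 1.8 j [-0.09  0.34  1.77 -0.    1
```

Side contact at 4 N occurs at the same y as before, so the bar is flush. Now I back off, rise, open and turn, then look.

```bash
python3 -m creep '[[[1,0,-0.006,0,0],[1,0,-0.025,0,0],[1,0.01,-0.045,-0.03,0],[1,0.03,-0.075,-0.06,0],[1,0.03,-0.075,-0.1,0.1],[-1,0.03,-0.075,-0.14,0.22],[-1,0.03,-0.075,-0.18,0.34],[-1,0.03,-0.075,-0.22,0.46],[-1,0.03,-0.075,-0.26,0.58],[-1,0.03,-0.075,-0.305,0.7],[-1,0.03,-0.075,-0.305,0.82],[-1,0.03,-0.075,-0.305,0.94],[-1,0.03,-0.075,-0.305,1.06],[-1,0.03,-0.075,-0.305,1.18],[-1,0.03,-0.075,-0.305,1.3],[-1,0.03,-0.075,-0.305,1.42],[-1,0.03,-0.075,-0.305,1.54],[-1,0.03,-0.075,-0.305,1.571],[-1,0.03,-0.075,-0.305,1.571]]]'; python3 go.py "[52,-102,340]"  "[52,-102,269]"
python3 - <<'E'
from h import *
from workcell import optics
d={n:optics.get_image(n) for n in("scene","top")};pickle.dump(d,open("d2.pkl","wb"))
f=lambda im,k:np.uint8(255*(cv2.resize(im,None,fx=k,fy=k,interpolation=cv2.INTER_CUBIC)/255.)**.6)
a=f(d["scene"]["image"][275:355,290:400],4.5);b=f(d["top"]["image"][195:285,295:365],4)
print(a.shape,b.shape)
cv2.imwrite("pics/s3.png",np.hstack([a,b]))
E
```

```text
clock: 11.83
tool_pos: [0.5256, -0.0405, 0.3391]
orientation: [0.627, 0.779, 0.0, -0.001]
wrist_force: [-0.2, 0.7, 0.6]
grip_width: 0.0903
gripper_force: 0.0
t 11.83 tcp in stand mm [-106.1 -100.7  339.1] tool y yaw in stand -0.0 F stand [-0.07  0.77  0.57] w 0.0903 gf 0.0 j [-0.24  0.03  1.46  0.    1.65 -0.46]
[52,-102,340] -> shift tool [-0.0013  0.1581 -0.001 ]
[52,-102,269] -> shift tool [-0.0014  0.1581  0.07  ]
(360, 495, 3) (360, 280, 3)
```

View pics/s3.png

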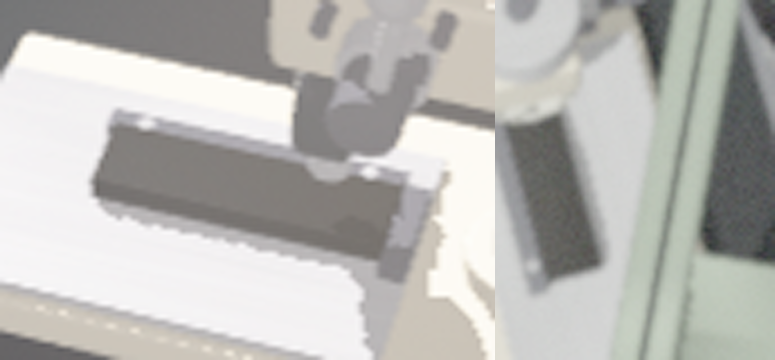

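The crop shows the bar home, its edge along the rail (115,120)-(390,180) and its far end against the stop at (390,240). Next I go over the handle and grasp it.

```bash
python3 -m creep '[[[-1,0,0.04,0,0],[-1,0,0.08,0,0],[-1,0,0.12,0,0],[-1,-0.001,0.145,0,0],[-1,-0.001,0.157,0,0],[-1,-0.001,0.158,0,0],[-1,-0.001,0.158,0,0],[-1,-0.001,0.158,0,0]]]'; python3 go.py "[52,-102,269]"
python3 - <<'E'
from h import *
from workcell import optics
w=optics.get_image("wrist");pickle.dump(w,open("w.pkl","wb"));print(w["fx"],w["cx"],w["cy"],np.round(w["tool_from_camera"],3).tolist())
d=optics.get_image("scene")["image"][150:330,310:450]
a=cv2.resize(w["image"],(480,360));b=cv2.resize(d,(280,360))
cv2.imwrite("pics/s4.png",np.hstack([a,b]))
E
```

```text
clock: 12.6
tool_pos: [0.6796, -0.0082, 0.3394]
orientation: [0.627, 0.779, -0.0, -0.0]
wrist_force: [0.1, 0.1, 0.2]
grip_width: 0.0944
gripper_force: 0.0
t 12.60 tcp in stand mm [  51.3 -102.   339.4] tool y yaw in stand 0.0 F stand [0.08 0.03 0.18] w 0.0944 gf 0.0 j [-0.14  0.38  1.06 -0.    1.71 -0.35]
[52,-102,269] -> shift tool [-0.0001  0.0008  0.0704]
371.64829954431775 315.9646028338633 233.1581587641679 [[-0.0, 0.97, 0.242, 0.069], [1.0, 0.0, 0.001, -0.001], [0.001, 0.242, -0.97, -0.18], [0.0, 0.0, 0.0, 1.0]]
```

View pics/s4.png

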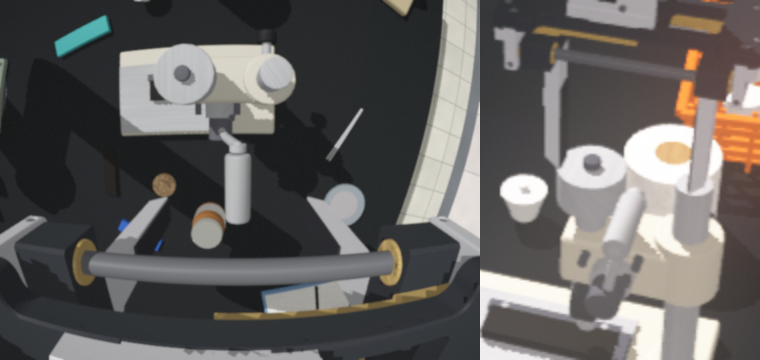

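The wrist view shows the handle at (238,185), midway between the fingertips at (165,200) and (313,200). I descend and grip.

```bash
python3 -m creep '[[[-1,0,0,0.02,0],[-1,0,0.001,0.04,0],[-1,0,0.001,0.06,0],[-1,0,0.001,0.07,0],[-1,0,0.001,0.07,0],[-1,0,0.001,0.07,0],[-1,0,0.001,0.07,0]]]' >/dev/null; python3 go.py;  python3 -m creep '[[[0.2,0,0,0,0],[0.4,0,0,0,0],[0.6,0,0,0,0],[0.7,0,0,0,0],[0.8,0,0,0,0],[1,0,0,0,0],[1,0,0,0,0],[1,0,0,0,0],[1,0,0,0,0],[1,0,0,0,0],[1,0,0,0,0],[1,0,0,0,0]]]'; python3 go.py
```

```text
t 13.28 tcp in stand mm [  53.5 -102.3  271.5] tool y yaw in stand -0.0 F stand [ 0.54 -0.    0.15] w 0.094 gf 0.0 j [-0.14  0.39  1.17  0.    1.58 -0.35]
clock: 14.28
tool_pos: [0.6803, -0.0081, 0.2693]
orientation: [0.627, 0.779, -0.001, -0.001]
wrist_force: [-3.4, -0.4, 1.6]
grip_width: 0.0216
gripper_force: 30.0
t 14.28 tcp in stand mm [  51.9 -102.   269.3] tool y yaw in stand -0.0 F stand [-3.38  0.34  1.56] w 0.0216 gf 30.0 j [-0.14  0.4   1.17 -0.    1.58 -0.35]
```

Run:
```python
import numpy as np
q=np.r_[np.arange(0,1.2,.06),1.15,1.17]
y=-.125*(np.cos(1.745-q)-np.cos(1.745));z=-.125*(np.sin(1.745-q)-np.sin(1.745))
print([(round(a,2),round(b,4),round(c,4)) for a,b,c in zip(q.tolist(),y.tolist(),z.tolist())])
```

```text
[(0.0, -0.0, -0.0), (0.06, -0.0074, -0.0011), (0.12, -0.0149, -0.0017), (0.18, -0.0224, -0.0019), (0.24, -0.0299, -0.0016), (0.3, -0.0373, -0.0009), (0.36, -0.0448, 0.0003), (0.42, -0.0521, 0.0019), (0.48, -0.0593, 0.0039), (0.54, -0.0664, 0.0064), (0.6, -0.0733, 0.0093), (0.66, -0.08, 0.0126), (0.72, -0.0866, 0.0163), (0.78, -0.0928, 0.0204), (0.84, -0.0989, 0.0248), (0.9, -0.1046, 0.0296), (0.96, -0.1101, 0.0348), (1.02, -0.1152, 0.0402), (1.08, -0.12, 0.046), (1.14, -0.1245, 0.052), (1.15, -0.1252, 0.053), (1.17, -0.1266, 0.0551)]
```

```bash
python3 -m creep '[[[1,0,-0.0037,-0.0006,0],[1,0,-0.0074,-0.0011,0],[1,0,-0.0112,-0.0014,0],[1,0,-0.0149,-0.0017,0],[1,0,-0.0186,-0.0018,0],[1,0,-0.0224,-0.0019,0],[1,0,-0.0262,-0.0018,0],[1,0,-0.0299,-0.0016,0],[1,0,-0.0336,-0.0013,0],[1,0,-0.0373,-0.0009,0],[1,0,-0.041,-0.0003,0],[1,0,-0.0448,0.0003,0],[1,0,-0.0484,0.0011,0],[1,0,-0.0521,0.0019,0],[1,0,-0.0557,0.0029,0],[1,0,-0.0593,0.0039,0],[1,0,-0.0628,0.0051,0],[1,0,-0.0664,0.0064,0],[1,0,-0.0698,0.0078,0],[1,0,-0.0733,0.0093,0]]]'; python3 go.py
```

```text
clock: 15.95
tool_pos: [0.6118, -0.023, 0.2616]
orientation: [0.627, 0.779, 0.003, 0.003]
wrist_force: [8.7, 1.5, -1.2]
grip_width: 0.0213
gripper_force: 30.0
t 15.95 tcp in stand mm [ -18.2 -102.   261.6] tool y yaw in stand 0.0 F stand [ 8.82 -0.37 -1.19] w 0.0213 gf 30.0 j [-0.18  0.24  1.38  0.    1.51 -0.4 ]
```

```bash
python3 -m creep '[[[1,0,-0.0034,0.0016,0],[1,0,-0.0067,0.0033,0],[1,0,-0.01,0.0051,0],[1,0,-0.0133,0.007,0],[1,0,-0.0164,0.009,0],[1,0,-0.0195,0.0111,0],[1,0,-0.0226,0.0133,0],[1,0,-0.0256,0.0155,0],[1,0,-0.0285,0.0179,0],[1,0,-0.0313,0.0203,0],[1,0,-0.0341,0.0229,0],[1,0,-0.0368,0.0255,0],[1,0,-0.0394,0.0282,0],[1,0,-0.0419,0.0309,0],[1,0,-0.0443,0.0338,0],[1,0,-0.0467,0.0367,0],[1,0,-0.049,0.0397,0],[1,0,-0.0512,0.0427,0],[1,0,-0.0512,0.0427,0]]]'; python3 go.py "[-73,-102,216]"
```

```text
clock: 17.53
tool_pos: [0.5626, -0.0341, 0.2226]
orientation: [0.627, 0.779, 0.003, 0.004]
wrist_force: [3.7, 2.7, 11.9]
grip_width: 0.0209
gripper_force: 30.0
t 17.53 tcp in stand mm [ -68.6 -102.4  222.6] tool y yaw in stand 0.0 F stand [ 4.21  1.8  11.89] w 0.0209 gf 30.0 j [-0.22  0.16  1.56  0.    1.41 -0.43]
[-73,-102,216] -> shift tool [ 0.0004 -0.0045  0.0066]
```

```bash
for i in 1 2; do python3 -m creep '[[[1,0,-0.0008,0.001,0],[1,0,-0.0015,0.002,0],[1,0,-0.0023,0.003,0],[1,0,-0.003,0.004,0],[1,0,-0.003,0.004,0],[1,0,-0.003,0.004,0]]]' >/dev/null; python3 go.py; done
```

```text
t 18.03 tcp in stand mm [ -71.1 -102.4  219.2] tool y yaw in stand 0.0 F stand [ 4.17  2.15 11.57] w 0.0212 gf 30.0 j [-0.22  0.16  1.57  0.    1.4  -0.43]
t 18.53 tcp in stand mm [ -73.3 -102.4  216. ] tool y yaw in stand 0.0 F stand [ 4.97  2.95 13.77] w 0.0216 gf 30.0 j [-0.22  0.16  1.58  0.    1.39 -0.44]
```

Force is rising only slightly near the expected stop, so I press on a little.

```bash
for i in 1 2; do python3 -m creep '[[[1,0,-0.0008,0.0012,0],[1,0,-0.0016,0.0025,0],[1,0,-0.0016,0.0025,0],[1,0,-0.0016,0.0025,0]]]' >/dev/null; python3 go.py; done
```

```text
t 18.87 tcp in stand mm [ -73.2 -102.6  215.8] tool y yaw in stand 0.0 F stand [ 4.49  3.45 18.48] w 0.0211 gf 30.0 j [-0.22  0.15  1.58  0.    1.39 -0.44]
t 19.20 tcp in stand mm [ -73.2 -102.7  215.5] tool y yaw in stand 0.001 F stand [ 4.94  5.52 25.81] w 0.0212 gf 30.0 j [-0.22  0.15  1.59  0.01  1.38 -0.44]
```

On the hard stop: position stalled and force climbing. I ease off slightly and check.

```bash
python3 -m creep '[[[1,0,0.0005,-0.001,0],[1,0,0.001,-0.0018,0],[1,0,0.001,-0.0018,0],[1,0,0.001,-0.0018,0],[1,0,0.001,-0.0018,0]]]' >/dev/null; python3 go.py
python3 - <<'E'
from h import *
from workcell import optics
d={n:optics.get_image(n) for n in("scene",)}
f=lambda im,k:np.uint8(255*(cv2.resize(im,None,fx=k,fy=k,interpolation=cv2.INTER_CUBIC)/255.)**.6)
cv2.imwrite("pics/s5.png",f(d["scene"]["image"][225:365,270:440],4))
E
```

```text
t 19.62 tcp in stand mm [ -73.2 -102.6  215.7] tool y yaw in stand 0.001 F stand [ 5.5   4.29 20.62] w 0.0211 gf 30.0 j [-0.22  0.15  1.58  0.    1.39 -0.44]
```

View pics/s5.png

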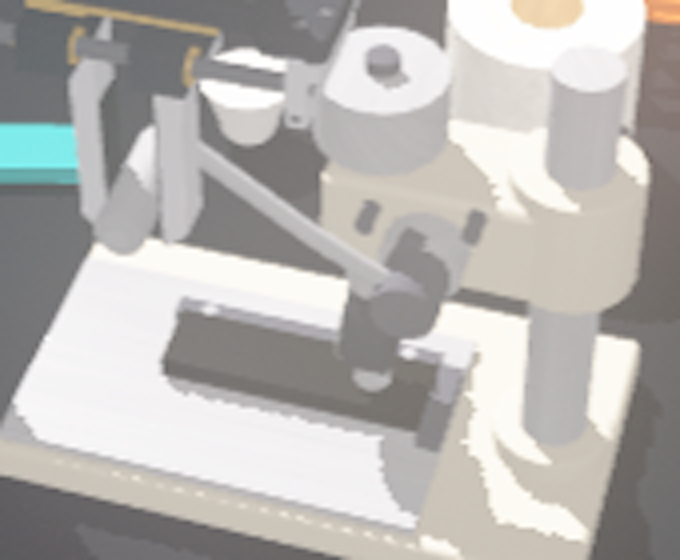

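The picture shows the lever forward with its handle gripped at (130,210), the foot on the bar at (372,378), and the bar still against the stop and rail.

```bash
python3 -c "
from workcell import r
print(r.hand_in())"
```

```text
the job is handed in; nothing more can be done
None
```

I handed the job in at 19.6 s; the result was not reported. The last picture shows the bar against the end stop and side rail with the durometer's foot on it, and the gripper holds the lever on its forward stop at about 21 N.

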